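Finished valve through the sprung flap

TASK

Put the finished brass valve away: with one finger push the parts box's self-closing flap open and keep it open, and with the other finger push the valve that stands in the lane between the two rails along it and through, until it drops into the box; then draw back and let the flap close. The flap must never touch the valve, so open it ahead of the valve. Only push: do not pick the valve up or lift it, and leave everything else on the bench where it is.

Things in the scene. Friction and masses are not known exactly. Their poses are not given: they have to be found in the camera images.
- station: Wooden finished-parts box fixed on the bench. Origin on the bench, on the gate line; x points through the gate into the box (away from the robot), y left, z up. Flat loading deck, top at z = 65 mm, over x -115 to 25 mm (25 mm past the gate line), y -125 to 115 mm; clear left of the lane. Gate at x = 0: open from y = 65 to -76 mm, no lintel, closed only by the flap
- bin (a point): Middle of the box's cork floor (station x 93, y -5, z 15 mm), 50 mm below the deck. The inside spans station x 25 to 161, y -117 to 107 mm; side and back walls and the two fixed aluminium panels (8 mm thick) beside the gate rise to z = 120 mm. Open above, except a pale plastic cover over x 109 to 169 mm at z = 120 to 123 mm
- lane (a point): Point on the deck top in the middle of the lane at the gate line (station x 0, y -45, z 65 mm). The lane runs along station x from x = -110 to 20 mm between two guide rails 6 mm high and 5 mm wide, 46 mm apart
- hinge (a point): Foot of the flap's upright hinge, on the deck top at the left end of the gate (station x 0, y 65, z 65 mm); the hinge barrel has 7 mm radius
- flap_edge (a point): Middle of the flap's free edge, 137 mm from the hinge. The flap is a plain upright aluminium plate 3 mm thick, from 7 to 137 mm from the hinge and from 8 to 53 mm above the deck, lying across the gate (lane included) when shut
- flap (a joint): Angle of the flap about its upright hinge, rad: 0 shut, to 1.5 fully open; it swings away from the robot, into the box. A spring (0.05 N m/rad, wound 0.5 rad when shut, so 0.025 to 0.1 N m) shuts it as soon as it is let go. Pushed near its hinge it turns far with little travel
- valve: The finished rotary valve: upright brass cylinder 36 mm across and 30 mm high with a boss 14 mm across and 8 mm high on top; about 0.16 kg. It stands in the lane in front of the gate. Origin: centre of its underside
- valve_center (a point): Middle of the valve's cylinder, 15 mm above its underside
- cap: Bystander: small brass screw cap, 26 mm wide, 18 mm high, standing on the loading deck to the right of the lane. Leave alone
- mouthpiece: Bystander: brass horn mouthpiece standing rim down on the bench left of the box, 34 mm wide, 65 mm high. Leave alone
- block: Bystander: wooden block 90 x 55 x 35 mm on the bench right of the box. Leave alone
- spool: Bystander: grey plastic spool, 44 mm wide, 30 mm high, on the bench left of the box. Leave alone
- driver: Bystander: screwdriver lying on the left of the bench. Leave alone
- mallet: Bystander: small hammer lying on the right of the bench. Leave alone
- jar: Bystander: lidded jar, 70 mm wide, 85 mm high, on the left of the bench. Leave alone

How it is judged (in metres and radians):
On the way, in this order (a step that is already met when the one before it is completed fails the run):
1. a finger pushes the flap open (past 0.4 rad) while the valve's middle is still in front of the gate line (value of joint flap above 0.4 rad and contact force between the fingers and flap above 0.05 N and x of valve_center in the frame of station below 0 m), for 0.04 s.
2. the valve's middle passes the gate line on the deck while the flap is held open (x of valve_center in the frame of station above 0.005 m and value of joint flap above 0.5 rad and z of valve_center in the frame of station above 0.06 m), for 0.02 s.
At the end, for the whole second after the job is handed in: the valve lies at rest inside the box, below the deck, and the flap is shut (within 0.08 rad) (x of valve_center in the frame of station between 0.025 and 0.161 m and y of valve_center in the frame of station between -0.117 and 0.107 m and z of valve_center in the frame of station below 0.06 m and value of joint flap below 0.08 rad and linear speed of valve below 0.03 m/s); the robot touches nothing.
It fails at once if the flap touches the valve (more than 0.3 N) (contact force between valve and flap above 0.3 N).
It fails at once if the valve is lifted more than 16 mm off the deck (height (world z) of valve_center above 0.096 m).
It fails at once if a bystander is moved more than 20 mm (distance of any of cap, mouthpiece, block, spool, driver, mallet, jar from where it was at the start of the episode above 0.02 m).
It also fails if it takes over 38 s, if anything falls off the work surface, if the arm or the gripper's body presses on something with over 40 N, if the wrist force passes 120 N, or if a joint passes its speed limit or range.

ROBOT

A 6-joint arm with a two-finger parallel gripper is mounted at the origin on the work surface. World frame = base frame: x ahead of the robot, y to its left, z up, the work surface at z = 0. Lengths are in m, angles in degrees, forces in N, time in s.
With the tool pointing down it reaches from about 0.25 to 0.725 m from the base axis. Payload 9.7 kg.
Tool frame: the origin (TCP) lies midway between the tips of the shut fingers; the grasp point (between the pads) lies 19 mm behind it (bot.pinch_z is the distance from the TCP to the grasp point, in m); z points along the fingers, y is the line along which they close (so a half turn about z gives the same grasp; the last joint's range is limited). The gripper opens to 85 mm and grips with 20 to 120 N. Pads are 22 mm wide; open, the fingers measure 114 mm over their backs; the gripper's body (76 mm by 85 mm) begins 54 mm behind the grasp point. The pads swing forward as they close: fully open they stand 13 mm farther back than shut.
Start: joints at [-66.75, 4.979, 10.078, 95.1, 0, 90], TCP at [0.217, -0.505, 0.231] pointing down, gripper open.
Joint ranges: [-179.16, 179.16], [-48.56, 103.87], [-65.8, 70.77], [-126.05, 130.52], [-82.76, 87.17], [-180, 180]. Speed limits (degrees/s): [127.2, 127.2, 147.25, 180, 180, 180].

INTERFACE

Orientations are given as [roll, pitch, yaw] about the fixed x, y, z axes, in that order (R = Rz(yaw) Ry(pitch) Rx(roll)).
In Python, from workcell import sensors, camera, camera_params, ticket, bot gives the robot as it stands.
- The arm moves only by the shell command python3 -m jog 'ROWS' [FORCE]. ROWS is JSON, a list that holds one entry, the list of rows, each a list of 5 numbers: the shift along the world's x, y, z in units of 50 mm (1.0 is 50 mm), then the turn about the world's z in units of 5 degrees (1.0 is 5 degrees), then the opening, from 0 (shut) to 1 (fully open). In form: [[[tx, ty, tz, yaw, grip], ...]]. A call has 1 to 8 rows; each row shifts and turns the commanded pose from where the row before left it; what a row does not reach is not made up. A row lasts 1/10 s, in which the tool goes at most 50 mm and 8.59 degrees, less where a joint would pass 70% of its speed; a pose out of reach is approached as far as the arm can. A call is refused whole if a number of a shift passes 1 or a number of a turn 1, either way. A call with a gripper value outside its range is refused whole. The fingers move at their own pace and stop on an object; FORCE is the grip in N (left out, the last holds). Time passes only in rows, so rows that do not move let the fingers close. It gives the time, the measured TCP pose, the force, the opening and the grip force at its end, in the units of the state.
- sensors.get_obs(): the state, without advancing time (a new reading comes with each control period).
- camera(name): name is "side" or "top"; returns the picture (400x640x3 uint8, blue, green, red); there is no depth.
- camera_params(name): a dict with "fx", "fy", "cx", "cy" (pixels), "T" (4x4, takes a point from camera to world coordinates). Camera axes: x right, y down, z forward; pixel columns grow to the right and rows downward; lengths in m; the calibration is good to about 2 mm. A picture is of the moment at which its call begins. camera_params takes no time and is no camera call.
- ticket.job_done(): hands the job in; it is judged then, once.
The state is a dict: "time": time; "q": joint angles; "qd": joint speeds; "joint_efforts": joint torques, N m; "ee_pos": TCP position; "tcp_rot": TCP orientation; "wrist_force": force on the tool from outside, world axes, zero at the start; "torque": the same for the moment, N m; "opening": finger opening in m; "grasp_force": force on a finger pad.
Only numpy, scipy, OpenCV 4.12 (cv2) and the standard library are available. Lean on these libraries where they do the work, as an engineer would, in place of code of your own. Each camera call takes 0.05 s, during which the arm holds its last target. There are 200 camera calls.

## Working session

There is one attempt and no reset: what is moved stays moved. The work goes in short steps, Python scripts to look and compute and a shell command to move; the robot and the scene stay as the last step left them, time stands still between calls to the robot, and variables do not carry over. Pictures are saved under pics/ and viewed, at most 10 in all, crops included, and the job is handed in when it is done.

```bash
mkdir -p pics
python3 - <<'E'
from workcell import *
import cv2
for n in("side","top"):
    cv2.imwrite(f"pics/{n}0.png",camera(n)); p=camera_params(n); print(n,p)
o=sensors.get_obs();print(o)
E
```

```text
side {'fx': 438.7082184934009, 'fy': 438.7082184934009, 'cx': 315.58659850578067, 'cy': 198.81257327095997, 'T': array([[-0.99574352, -0.05817561,  0.07148737,  0.42747237],
       [-0.09170739,  0.54796764, -0.83145729,  1.12280688],
       [ 0.00919777, -0.83447413, -0.55097036,  0.83183946],
       [ 0.        ,  0.        ,  0.        ,  1.        ]])}
top {'fx': 463.633806236239, 'fy': 463.633806236239, 'cx': 323.4219529673176, 'cy': 193.7475939725622, 'T': array([[ 0.01224884, -0.99075917,  0.1350786 ,  0.30889428],
       [-0.99976766, -0.00973845,  0.01922986, -0.00889191],
       [-0.0177367 , -0.13528276, -0.99064826,  1.64681104],
       [ 0.        ,  0.        ,  0.        ,  1.        ]])}
{'time': 0.1, 'q': array([-6.67506722e+01,  5.00892491e+00,  1.00389454e+01,  9.50994307e+01,
       -8.99367383e-04,  8.99992492e+01]), 'qd': array([ 0.02894671,  0.02615446,  0.0895903 ,  0.01224441, -0.00503542,
       -0.01745031]), 'joint_efforts': array([ 1.28033429e-03, -5.21561444e+01,  4.65654230e+01,  1.60429819e-02,
        7.76960201e-05,  4.44161145e-06]), 'ee_pos': array([ 0.21701861, -0.50515216,  0.23064416]), 'tcp_rot': array([-1.79930590e+02,  8.98457193e-04,  2.32500797e+01]), 'wrist_force': array([0.75995042, 0.82544479, 0.1782074 ]), 'torque': array([ 0.00200899,  0.02593407, -0.02783893]), 'grasp_force': 0.0, 'opening': 0.08536585814807908}
```

View pics/side0.png

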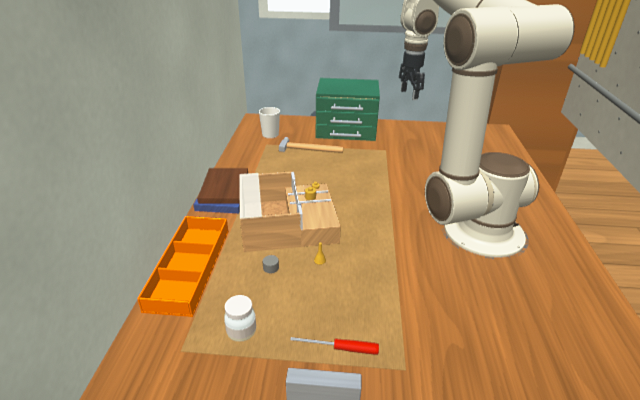

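View pics/top0.png

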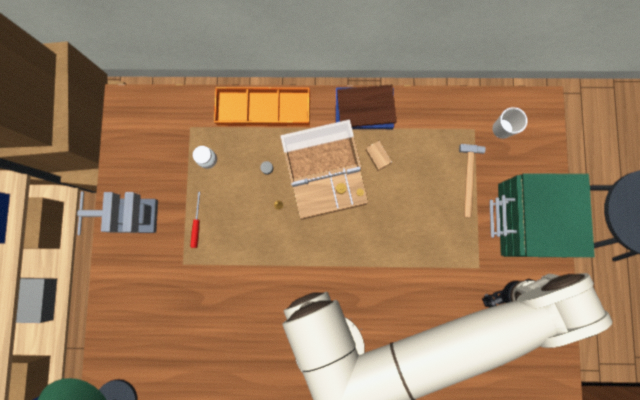

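The side view shows the box around (290,210). In the top view the box is at about (325,170), rotated slightly, with the valve near (340,187) and the cap near (360,192). I'll zoom in.

Run:
```python
import cv2,numpy as np
t=cv2.imread("pics/top0.png")[110:225,265:385]; s=cv2.imread("pics/side0.png")[160:260,225:355]
t=cv2.resize(t,None,fx=5,fy=5,interpolation=cv2.INTER_CUBIC);s=cv2.resize(s,None,fx=6,fy=6,interpolation=cv2.INTER_CUBIC)
cv2.imwrite("pics/tc.png",t);cv2.imwrite("pics/sc.png",s)
```

```text
(no output)
```

View pics/tc.png

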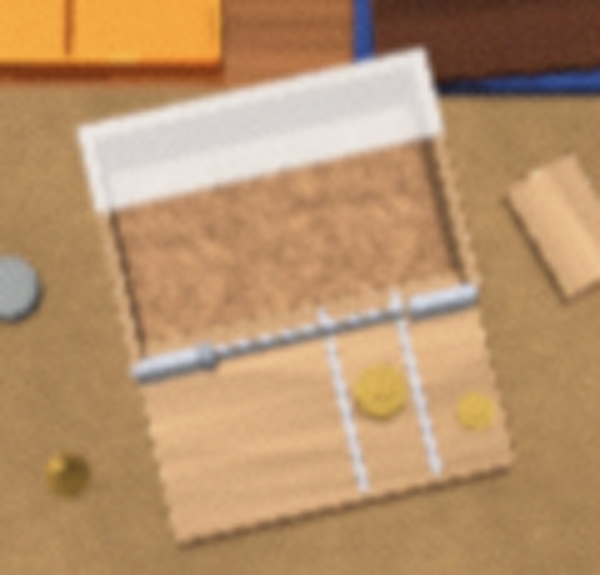

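View pics/sc.png

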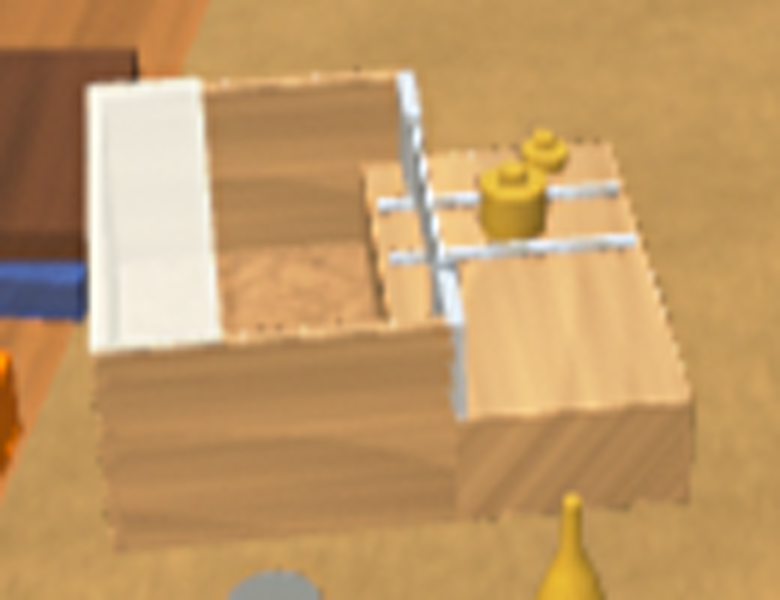

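The crops show the deck corners at top-crop (178,543) and (511,463), and the cover's back corners at (80,128) and (425,50). The rail near ends are at (363,488) and (436,471), the hinge at about (207,357) and the valve at about (380,390). The flap is shut. I'll fit the station pose from these points in both views.

```bash
cat > h.py <<'E'
import numpy as np, cv2
from workcell import camera_params
from scipy.optimize import least_squares
def proj(n,P):
    p=camera_params(n);T=p["T"];c=(np.asarray(P)-T[:3,3])@T[:3,:3]
    return np.c_[p["fx"]*c[:,0]/c[:,2]+p["cx"],p["fy"]*c[:,1]/c[:,2]+p["cy"]]
def ray(n,uv,z):
    p=camera_params(n);T=p["T"];d=T[:3,:3]@[(uv[0]-p["cx"])/p["fx"],(uv[1]-p["cy"])/p["fy"],1]
    return T[:3,3]+d*(z-T[2,3])/d[2]
def W(s,P):
    P=np.atleast_2d(P)/1000.;c,n=np.cos(s[2]),np.sin(s[2])
    return np.c_[s[0]+c*P[:,0]-n*P[:,1],s[1]+n*P[:,0]+c*P[:,1],P[:,2]]
def S(s,w):
    c,n=np.cos(s[2]),np.sin(s[2]);d=np.asarray(w)[:2]-s[:2];return 1000*np.array([c*d[0]+n*d[1],-n*d[0]+c*d[1]])
tc=lambda u,v:(265+(u+.5)/5-.5,110+(v+.5)/5-.5)
sc=lambda u,v:(225+(u+.5)/6-.5,160+(v+.5)/6-.5)
E
cat > fit.py <<'E'
from h import *
top=[((178,543),(-115,115,65)),((511,463),(-115,-125,65)),((363,488),(-110,-19.5,71)),((436,471),(-110,-70.5,71)),((80,128),(169,115,123)),((425,50),(169,-125,123)),((207,357),(0,65,120))]
side=[((690,403),(-115,115,65)),((610,147),(-115,-125,65)),((90,353),(169,115,123)),((88,85),(169,-125,123))]
def res(s):
    a=proj("top",W(s,[p for _,p in top]))-[tc(*u) for u,_ in top]
    b=proj("side",W(s,[p for _,p in side]))-[sc(*u) for u,_ in side]
    return np.r_[a,b].ravel()
s=least_squares(res,[.45,0,.2],loss="soft_l1").x
print(s,np.degrees(s[2]));print(res(s).reshape(-1,2).round(2))
np.save("s.npy",s)
for nm,f,c in(("top",tc,(380,390,95)),("side",sc,(514,173,103)),("side",sc,(512,222,65)),("top",tc,(475,410,83)),("side",sc,(544,135,83))):
    w=ray(nm,f(*c[:2]),c[2]/1000);print(nm,w,S(s,w))
E
python3 fit.py
```

```text
[0.57992247 0.01811516 0.23663244] 13.558039877638516
[[-0.77 -0.54]
 [ 0.88 -0.18]
 [ 0.2   0.09]
 [ 0.15  0.16]
 [-0.45 -0.64]
 [-0.33 -0.7 ]
 [-0.53 -1.55]
 [ 1.14 -0.24]
 [ 0.74 -0.45]
 [ 0.33 -0.55]
 [ 0.52  0.39]]
top [ 0.54204662 -0.03662391  0.095     ] [-49.65285661 -44.33440603]
side [ 0.54404446 -0.03405461  0.103     ] [-47.10837583 -42.30506128]
side [ 0.54617898 -0.04537781  0.065     ] [-47.68783568 -53.81310636]
top [ 0.5307095  -0.10154397  0.083     ] [ -75.89326929 -104.787575  ]
side [ 0.53488872 -0.10653892  0.083     ] [ -73.00148006 -110.6230633 ]
```

Fit: station at (0.580, 0.018), yaw 13.6°, valve at station (-49,-44). The plan is to put the fingers on a line 45° to the lane. The left finger leads and opens the flap near the hinge, and the right finger pushes the valve along. The tool yaw should end near 148°.

```bash
R='[0.24,0.4,0,1,1]'
python3 -m jog '[[[0.24,0.4,0,1,1],[0.24,0.4,0,1,1],[0.24,0.4,0,1,1],[0.24,0.4,0,1,1],[0.24,0.4,0,1,1],[0.24,0.4,0,1,1],[0.24,0.4,0,1,1],[0.24,0.4,0,1,1]]]'
python3 -m jog '[[[0.24,0.4,0,1,1],[0.24,0.4,0,1,1],[0.24,0.4,0,1,1],[0.24,0.4,0,1,1],[0.24,0.4,0,1,1],[0.24,0.4,0,1,1],[0.24,0.4,0,1,1],[0.24,0.4,0,1,1]]]'
python3 -m jog '[[[0.24,0.4,0,1,1],[0.24,0.4,0,1,1],[0.24,0.4,0,1,1],[0.24,0.4,0,1,1],[0.24,0.4,0,1,1],[0.24,0.4,0,1,1],[0.24,0.4,0,1,1],[0.24,0.4,0,1,1]]]'
python3 -m jog '[[[0.24,0.4,0,1,1],[0,0,0,0,1],[0,0,0,0,1]]]'
python3 - <<'E'
from h import *
from workcell import sensors
s=np.load("s.npy");o=sensors.get_obs();print(o["time"],o["ee_pos"],o["tcp_rot"],o["q"].round(1),S(s,o["ee_pos"]), W(s,(-65,-7,0)))
E
```

```text
time: 0.9
ee_pos: [0.3134, -0.3444, 0.231]
tcp_rot: [-180.0, -0.0, 63.5]
wrist_force: [-0.2, -0.1, -0.6]
opening: 0.0855
grasp_force: 0.0
time: 1.7
ee_pos: [0.4094, -0.1844, 0.231]
tcp_rot: [-180.0, -0.0, 103.5]
wrist_force: [-0.5, -0.4, 0.1]
opening: 0.0855
grasp_force: 0.0
time: 2.5
ee_pos: [0.5054, -0.0244, 0.2309]
tcp_rot: [-180.0, -0.0, 143.5]
wrist_force: [0.8, -1.2, 0.9]
opening: 0.0857
grasp_force: 0.0
time: 2.8
ee_pos: [0.5169, -0.0052, 0.2308]
tcp_rot: [-180.0, -0.0, 148.2]
wrist_force: [-1.2, -0.4, -0.0]
opening: 0.0857
grasp_force: 0.0
2.8 [ 0.51691501 -0.00519438  0.23081062] [-1.79956240e+02 -4.81911425e-02  1.48229012e+02] [-0.6  0.5  5.4 94.9 -0.  31.2] [-66.71609585  -7.88911793] [[ 0.51837484 -0.00392774  0.        ]]
```

```bash
python3 -m jog '[[[0,0.02,-0.6,0,1],[0,0,-0.6,0,1],[0,0,-0.6,0,1],[0,0,-0.6,0,1],[0,0,-0.3,0,1],[0,0,0,0,1]]]'
python3 - <<'E'
from workcell import *
import cv2,numpy as np
s=camera("side")[110:260,225:385];t=camera("top")[110:225,265:385]
s=cv2.resize(s,(640,600),interpolation=cv2.INTER_CUBIC)
cv2.imwrite("pics/s1.png",s);cv2.imwrite("pics/t1.png",cv2.resize(t,None,fx=5,fy=5,interpolation=cv2.INTER_CUBIC))
E
```

```text
time: 3.4
ee_pos: [0.5157, -0.0049, 0.0946]
tcp_rot: [-179.9, -0.2, 148.2]
wrist_force: [-0.4, 0.6, 0.5]
opening: 0.0855
grasp_force: 0.0
```

View pics/s1.png

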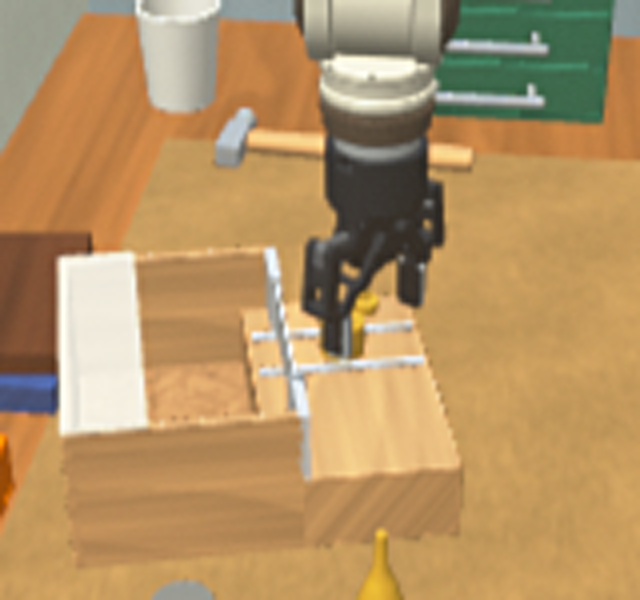

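The left finger tip shows at crop (337,350) and the right one at (410,300). Both are above the deck, the right one is behind the valve, and nothing is touching. I'll check where they are in station coordinates.

Run:
```python
from h import *
from workcell import sensors
s=np.load("s.npy");o=sensors.get_obs();e=o["ee_pos"];print(S(s,e))
for uv in((337,350),(410,300)):
    print(S(s,ray("side",(225+uv[0]/4,110+uv[1]/4),e[2]+.013)))
print(np.round((s[2]-0)*57.3,2), W(s,(10,0,0))-W(s,(0,0,0)))
```

```text
[-66.16718772  -7.53482079]
[-35.63607065  19.92045824]
[-101.81526687  -43.4342478 ]
13.56 [[0.00972133 0.0023443  0.        ]]
```

Both tips are where I predicted. I'll descend and start the push.

```bash
python3 -m jog '[[[0,0,-0.3,0,1],[0,0,-0.3,0,1],[0,0,0,0,1],[0.1,0.024,0,0,1],[0.1,0.024,0,0,1],[0.1,0.024,0,0,1],[0.1,0.024,0,0,1]]]'
python3 -m jog '[[[0.1,0.024,0,0,1],[0.1,0.024,0,0,1],[0.1,0.024,0,0,1],[0.1,0.024,0,0,1],[0,0,0,0,1]]]'
python3 - <<'E'
from workcell import *
import cv2,numpy as np
from h import *
s=camera("side")[110:260,225:385]
cv2.imwrite("pics/s2.png",cv2.resize(s,(640,600),interpolation=cv2.INTER_CUBIC))
print(S(np.load("s.npy"),sensors.get_obs()["ee_pos"]))
E
```

```text
time: 4.2
ee_pos: [0.5379, 0.0006, 0.0666]
tcp_rot: [180.0, 0.0, 148.3]
wrist_force: [-2.2, -1.3, 0.7]
opening: 0.0851
grasp_force: 1.1
time: 4.7
ee_pos: [0.5578, 0.0054, 0.0663]
tcp_rot: [180.0, 0.0, 148.3]
wrist_force: [-1.6, 0.3, 3.2]
opening: 0.0854
grasp_force: 1.4
[-24.69208739  -7.18468639]
```

View pics/s2.png

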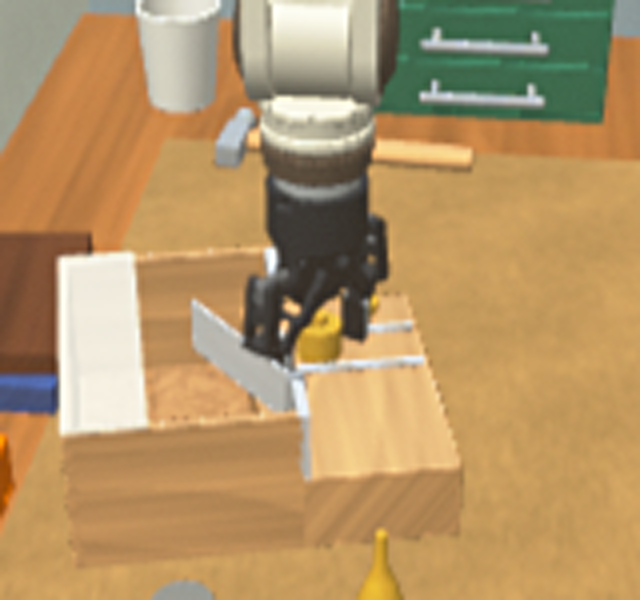

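The flap is open about 0.6 rad (edge at crop (195,320)), and the valve at (320,335) is still in front of the gate and clear of the flap. I'll carry on.

```bash
python3 -m jog '[[[0.1,0.024,0,0,1],[0.1,0.024,0,0,1],[0.1,0.024,0,0,1],[0.1,0.024,0,0,1],[0.1,0.024,0,0,1],[0.1,0.024,0,0,1],[0.1,0.024,0,0,1],[0.1,0.024,0,0,1]]]'
python3 -m jog '[[[0.1,0.024,0,0,1],[0.1,0.024,0,0,1],[0.1,0.024,0,0,1],[0.1,0.024,0,0,1],[0.1,0.024,0,0,1],[0,0,0,0,1],[0,0,0,0,1]]]'
python3 - <<'E'
from workcell import *
import cv2,numpy as np
from h import *
s=camera("side")[110:260,225:385]
cv2.imwrite("pics/s3.png",cv2.resize(s,(640,600),interpolation=cv2.INTER_CUBIC))
print(S(np.load("s.npy"),sensors.get_obs()["ee_pos"]))
E
```

```text
time: 5.55
ee_pos: [0.5976, 0.0149, 0.0663]
tcp_rot: [-180.0, 0.0, 148.2]
wrist_force: [-4.1, -1.6, 3.8]
opening: 0.0853
grasp_force: 2.3
time: 6.25
ee_pos: [0.6245, 0.016, 0.0685]
tcp_rot: [-179.7, 0.5, 148.1]
wrist_force: [1.8, -25.1, 13.7]
opening: 0.0856
grasp_force: 11.1
[ 42.83263077 -12.54744194]
```

View pics/s3.png

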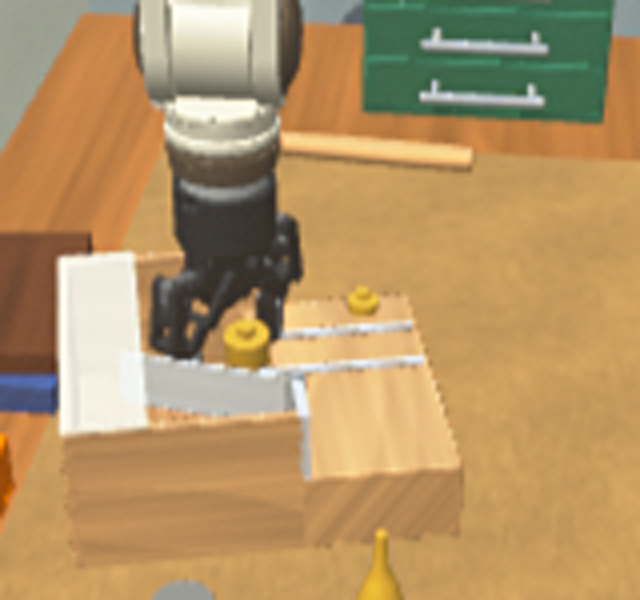

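The flap now looks almost fully open, lying along (150–290,385), and it's pressing the left finger sideways. The valve, at crop (247,335), is still standing near the deck's end. I'll locate it before moving.

Run:
```python
from h import *
s=np.load("s.npy")
f=lambda u,v,z:S(s,ray("side",(225+(u+.5)/4-.5,110+(v+.5)/4-.5),z/1000)).round(1)
print("boss top",f(247,324,103),"cyl top",f(247,333,95))
for p in((145,355),(120,355),(300,375)): print("flap top",f(*p,118))
print("F1 tip",f(175,352,81),"F2 tip",f(270,340,81))
```

```text
boss top [ 28.  -39.1] cyl top [ 28.2 -38.7]
flap top [108.1  17.3]
flap top [126.3  14.9]
flap top [-2.3 58.5]
F1 tip [ 84.6 -40.5] F2 tip [  9.7 -48. ]
```

The valve is wedged between the right finger's inner side and the end of the left rail, with its centre about 28 mm past the gate line. Shifting the tool to station right should free it to tip in.

```bash
python3 -m jog '[[[0.01,-0.04,0,0,1],[0.01,-0.04,0,0,1],[0.01,-0.04,0,0,1],[0.01,-0.04,0,0,1],[0.01,-0.04,0,0,1],[0,0,0,0,1],[0,0,0,0,1]]]'
python3 - <<'E'
from workcell import *
import cv2,numpy as np
from h import *
s=camera("side")[110:260,225:385]
cv2.imwrite("pics/s4.png",cv2.resize(s,(640,600),interpolation=cv2.INTER_CUBIC))
print(S(np.load("s.npy"),sensors.get_obs()["ee_pos"]))
E
```

```text
time: 7.0
ee_pos: [0.6248, 0.0111, 0.0663]
tcp_rot: [180.0, 0.0, 148.3]
wrist_force: [-0.9, -0.6, 4.8]
opening: 0.085
grasp_force: 2.5
[ 41.97253302 -17.31793833]
```

View pics/s4.png

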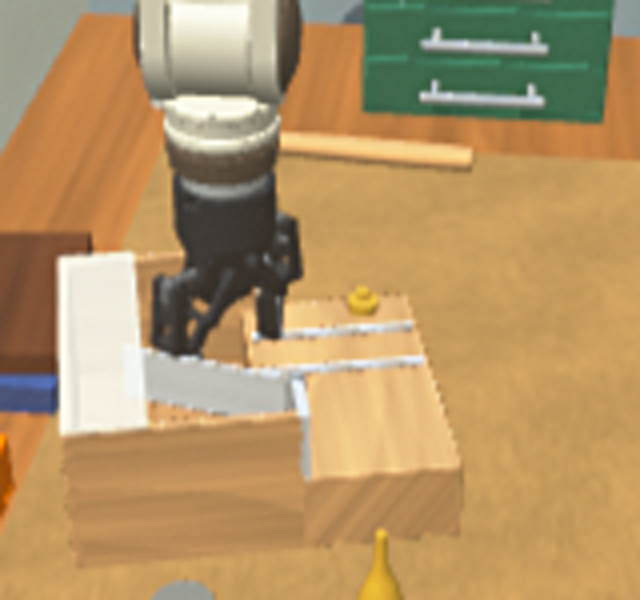

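The valve has left the deck and dropped into the box, and the forces are gone. I'll draw back along the lane so the flap follows the finger shut.

```bash
python3 -m jog '[[[-0.2,-0.048,0,0,1],[-0.2,-0.048,0,0,1],[-0.2,-0.048,0,0,1],[-0.2,-0.048,0,0,1],[-0.2,-0.048,0,0,1],[-0.2,-0.048,0,0,1],[-0.2,-0.048,0,0,1],[-0.2,-0.048,0,0,1]]]'
python3 -m jog '[[[-0.2,-0.048,0,0,1],[-0.2,-0.048,0,0,1],[-0.2,-0.048,0,0,1],[-0.2,-0.048,0,0,1],[0,0,0.5,0,1],[0,0,0.8,0,1],[0,0,0.8,0,1],[0,0,0.8,0,1]]]'
python3 -m jog '[[[-0.6,0,0.4,0,1],[-0.8,0,0.2,0,1],[-0.8,0,0,0,1],[-0.6,0,0,0,1],[0,0,0,0,1],[0,0,0,0,1],[0,0,0,0,1],[0,0,0,0,1]]]'
python3 - <<'E'
from workcell import *
import cv2,numpy as np
t=cv2.resize(camera("top")[110:225,265:385],(480,460),interpolation=cv2.INTER_CUBIC);s=cv2.resize(camera("side")[160:260,225:355],(320,246),interpolation=cv2.INTER_CUBIC)
c=np.zeros((460,800,3),np.uint8);c[:,:480]=t;c[:246,480:]=s
cv2.imwrite("pics/end.png",c)
E
```

```text
time: 7.85
ee_pos: [0.5433, -0.0084, 0.0659]
tcp_rot: [-180.0, -0.1, 148.3]
wrist_force: [-1.0, -0.4, 1.1]
opening: 0.0851
grasp_force: 0.4
time: 8.65
ee_pos: [0.5039, -0.018, 0.2128]
tcp_rot: [180.0, -0.0, 148.3]
wrist_force: [0.5, 0.7, -0.7]
opening: 0.0853
grasp_force: 0.0
time: 9.45
ee_pos: [0.3651, -0.0179, 0.2409]
tcp_rot: [-180.0, -0.0, 148.3]
wrist_force: [-1.2, 0.3, -0.3]
opening: 0.0857
grasp_force: 0.0
```

View pics/end.png

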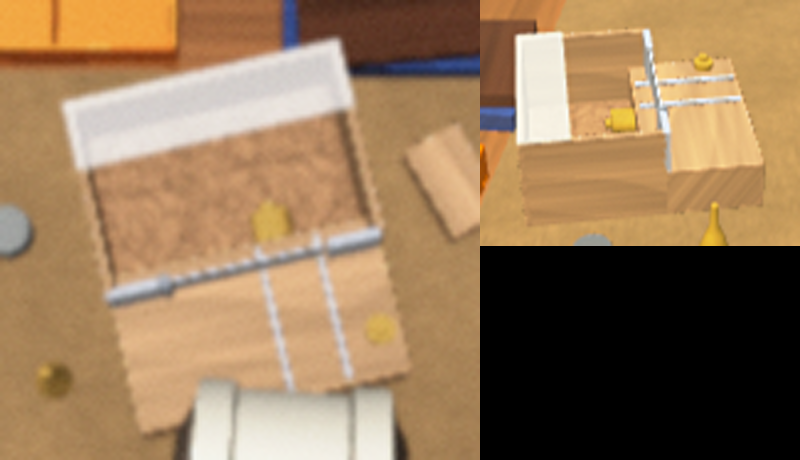

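The valve lies on its side on the box floor at crop (270,222), the flap is shut, and the bystanders haven't moved. I'll hand the job in.

```bash
python3 -c "
from workcell import ticket
print(ticket.job_done())"
```

```text
the job is handed in; nothing more can be done
None
```

The valve lies on the box floor, the flap is shut, the arm is clear and the bystanders look unmoved; the valve wedged briefly at the left rail's end before dropping in, and the job is handed in with no verdict shown.

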